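# Index the welding turntable to the bent bracket and lock it again

### The arm

A 6-joint arm with a two-finger parallel gripper is mounted at the origin on the work surface. World frame = base frame: x ahead of the robot, y to its left, z up, the work surface at z = 0. Lengths are in m, angles in degrees, forces in N, time in s.
With the tool pointing down it reaches from about 0.4 to 0.825 m from the base axis. Payload 7 kg.
Tool frame: the origin (TCP) lies on the centre line of the jaws, within the pads' length; the fingertips stand 11 mm ahead of it and the grasp point (between the pads) lies 8 mm behind it; z points along the fingers, y is the direction in which the jaws open and shut (so a half turn about z gives the same grasp; the last joint's range is limited). The gripper opens to 88 mm and grips with 3 to 60 N. Pads are 19 mm wide; open, the fingers measure 130 mm over their backs; the gripper's body (78 mm by 193 mm) begins 47 mm behind the grasp point.
Start: joints at [79.704, 20.546, 0.682, 0, -70.136, -16.507], TCP at [0.304, 0.602, 0.238] pointing down, gripper open.
Joint ranges: [-176.03, 176.03], [-82.01, 121.73], [-58.28, 71.71], [-173.87, 95.51], [-174.79, -0.11], [-173.66, 173.66]. Speed limits (degrees/s): [136.94, 136.94, 172.46, 180, 180, 180].

### API

Orientations are given as [roll, pitch, yaw] about the fixed x, y, z axes, in that order (R = Rz(yaw) Ry(pitch) Rx(roll)).
In Python, from plant import ctrl, cams, order gives the robot as it stands.
- The arm moves only by the tool jog_arm, never from a script. Its argument "motion" is a list of rows, each an object with "offset": the shift along the tool's x, y, z in mm, a list of three; "roll": the turn about the tool's z in rad; "hand": the finger opening in mm, from 0 to 87.6. A call has 1 to 20 rows; each row is the pose to reach, as a shift and turn from the pose commanded when the call began, along the tool's axes at that moment; what a row does not reach only later rows make up. A row lasts 1/12 s, in which the tool goes at most 41.7 mm and 7.16 degrees, less where a joint would pass 70% of its speed; a pose out of reach is approached as far as the arm can. A call with a gripper value outside its range is refused whole. The fingers move at their own pace and stop on an object; the grip force is fixed at half the most. Time passes only in rows, so rows that repeat a pose let the fingers close. It gives the time, the measured TCP pose, the force and the opening at its end, in the units of the state.
- ctrl.get_obs(): the state, without advancing time (a new reading comes with each control period).
- cams.snapshot(name): name is "scene" or "top" or "wrist"; returns a dict with "img" (384x512x3 uint8, red, green, blue), "K" (3x3 intrinsics, pixels), "cam_to_world" (4x4, takes a point from camera to world coordinates); the wrist camera has in their place "T_tool_cam" (4x4, takes a point from camera to tool coordinates, whose origin is the TCP and whose axes are the flange's). Camera axes: x right, y down, z forward; pixel columns grow to the right and rows downward; lengths in m; the calibration is good to about 2 mm. The wrist camera is an equidistant fisheye: a pixel r from the principal point sees the ray r / f radians off the axis. A picture is of the moment at which its call begins: read the wrist's pose just before it. There is no depth.
- order.close_job(): hands the job in, once; it reports no verdict.
The state is a dict: "clock": time; "joint_pos": joint angles; "qvel": joint speeds; "tau": joint torques, N m; "tool_pos": TCP position; "orientation": TCP orientation; "force": force on the tool from outside, world axes, zero at the start; "moment": the same for the moment, N m; "opening": finger opening in m.
Only numpy, scipy, OpenCV 4.12 (cv2) and the standard library are available. Lean on these libraries where they do the work, as an engineer would, in place of code of your own. Each camera call takes 0.05 s, during which the arm holds its last target. There are 200 camera calls.

### The job

Lift the knobbed handle of the barrel bolt clear of the notch in its guard, slide the bolt out, and turn the turntable a quarter turn, whichever way brings the pipe stub on the workpiece square to face the bent bracket. Then slide the bolt fully home into the turntable's next notch and lay the handle back down in the guard notch, without disturbing the loose pieces standing around.

Things in the scene. Friction and masses are not known exactly. Their poses are not given: they have to be found in the camera images.
- fixture: Welding turntable's steel base, fixed: plate 290 x 130 x 12 mm (local x -90 to 200). Origin on the turntable's upright axis at table level; local +x runs from it along the bolt, +y to the side where the handle lies at rest. Local mm below are in this frame. The bolt, a 12 mm rod, axis at y 0, z 53, runs in two bearing blocks 28 mm wide, x 84 to 96 and 168 to 182, top z 64.
- disc_center (a point): Centre of the top of the toothed turntable disc (radius 74 mm, z 45 to 61). Its rim has four flared notches a quarter turn apart; the bolt nose enters the one at local +x and draws the disc square (within 0.05 rad) if it is within about 0.1 rad. Clamped on it is the workpiece: 50 mm square tube, z 61 to 141, with one level pipe stub on one face.
- guard_notch (a point): Middle of the floor of the guard's notch, in which the handle stem rests: local x 112, y 24, z 47. The guard is an upright steel plate 4 mm thick beside the bolt, x 98 to 168, y 22 to 26, top z 67; the notch is 14 mm wide (x 105 to 119) and 20 mm deep.
- bolt (a joint): Slide of the barrel bolt: 0 is fully home (nose 14 mm deep in a disc notch), positive is drawn out towards local +x of the fixture; clear of the disc from 0.016, end stop 0.032 m. Stays where left; friction about 1.2 N. With the handle down, the guard notch holds it.
- handle (a joint): Angle of the bolt handle about the bolt's axis (rad): 0 lies level to local +y in the guard notch, 1.57 upright, 1.9 end stop, leaning past upright; it stays there by itself. The 9 mm stem clears the guard from about 0.75; it falls under its own weight (70 g) towards 0 when short of upright.
- knob (a point): Centre of the black ball knob, 20 mm diameter, at the end of the handle, 62 mm from the bolt's axis. With bolt home and handle down it is at local x 112, y 62, z 53 of the fixture; it moves with the bolt along x and swings about the bolt's axis.
- turntable (a joint): Turn of the turntable and workpiece (rad), counter-clockwise from above positive; 0 at the start (stub to local -x of the fixture), +1.57 puts the stub to local -y, -1.57 to local +y; stops at +-1.9. Stiff: about 0.12 N m of friction, stays where left.
- stub_end (a point): Centre of the pipe stub's open end, 100 mm from the turntable's axis, z 100 mm. The stub is 28 mm in diameter and stands 75 mm out of the tube's face.
- bracket: Bent bracket of 4 mm dark steel, fixed to the table: an upside-down U 45 mm wide along its x, 24 mm deep in y, 125 mm high, feet out to +-32 mm in y. It stands to local +y or to local -y of the fixture, 122 mm from the turntable's axis; origin at the centre of its underside. With the stub square to it the gap is about 10 mm.
- round_offcut: Loose bystander: upright steel round bar, 40 mm diameter, 85 mm high, on the opposite side of the turntable from the bracket. Origin at the centre of its underside.
- wire_spool: Loose bystander: spool of welding wire, 90 mm diameter, 50 mm high, lying flat. Origin at the centre of its underside.
- channel: Loose bystander: piece of steel U channel, 80 x 50 x 30 mm, open side up. Origin at the centre of its underside.
- magnet_square: Loose bystander: L-shaped steel welding square, two legs 45 mm long and 12 mm thick, 35 mm high, lying near the turntable on the side away from the bolt. Origin on its underside, at the middle of the leg along its x.
Things that resemble listed ones, but are neither listed nor needed, are in the scene too. Leave any green or pink look-alike of the bracket alone.

How it is judged:
By the outcome, as a careful person would: the job done as asked, in the order asked, and still so for the second after the job is handed in, with the robot touching nothing.
It also fails if it takes over 64 s, if anything falls off the work surface, if the arm or the gripper's body presses on something with over 40 N, if the wrist force passes 120 N, or if a joint passes its speed limit or range.

## Working session

There is one attempt and no reset: what is moved stays moved. The work goes in short steps, Python scripts to look and compute and a tool call to move; the robot and the scene stay as the last step left them, time stands still between calls to the robot, and variables do not carry over. Pictures are saved under pics/ and viewed, about 8 in all and at most 12, crops included, and the job is handed in when it is done.

Besides the shell and the picture viewer there is one more tool, called after "Emit:" as name([rows], argument=value, ...), one row to a line, values as JSON. jog_arm: Moves the arm, as the interface text tells. Its arguments: {"type":"object","properties":{"motion":{"type":"array"}},"required":["motion"]}

```bash
mkdir -p pics; ls
python3 - <<'E'
from plant import ctrl,cams
import cv2,numpy as np
o=ctrl.get_obs();print(o)
for n in("scene","top"):
    s=cams.snapshot(n);np.savez(f"pics/{n}0.npz",**s);cv2.imwrite(f"pics/{n}0.png",cv2.resize(s["img"][:,:,::-1],(800,600),interpolation=cv2.INTER_CUBIC));print(n,s["K"],s["cam_to_world"])
E
```

```text
pics
{'clock': 0.0, 'joint_pos': array([ 7.97040814e+01,  2.05896274e+01,  6.33242264e-01, -2.04679338e-02,
       -7.01343987e+01, -1.65062091e+01]), 'qvel': array([-0.06699101,  0.1208916 , -0.03945975, -0.07352116,  0.03426529,
        0.03526783]), 'tau': array([ 1.89504637e-03, -5.82719493e+01,  2.93047714e+01,  6.99716493e+00,
        7.00741162e-03, -1.53486058e-04]), 'tool_pos': array([0.30418045, 0.60205065, 0.23663793]), 'orientation': array([ 1.79907490e+02, -7.34774158e-03, -2.68090923e+01]), 'force': array([-0.17314262, -0.40580382,  0.43560402]), 'moment': array([ 0.02939615, -0.00246291,  0.00951357]), 'opening': 0.08783665616207596}
scene [[382.14660559   0.         256.60536517]
 [  0.         382.14660559 188.82704334]
 [  0.           0.           1.        ]] [[-0.50126504  0.71124333 -0.49281466  1.00631687]
 [ 0.86528797  0.40992888 -0.28850486  0.23363639]
 [-0.0031782  -0.571044   -0.8209133   0.83559745]
 [ 0.          0.          0.          1.        ]]
top [[382.85481341   0.         259.50256057]
 [  0.         382.85481341 180.49520259]
 [  0.           0.           1.        ]] [[ 2.28146789e-02 -9.96999480e-01  7.39697773e-02  4.97457455e-01]
 [-9.99498745e-01 -2.43710531e-02 -2.02066896e-02  6.49268804e-04]
 [ 2.19487803e-02 -7.34716904e-02 -9.97055747e-01  1.06262870e+00]
 [ 0.00000000e+00  0.00000000e+00  0.00000000e+00  1.00000000e+00]]
```

View pics/scene0.png

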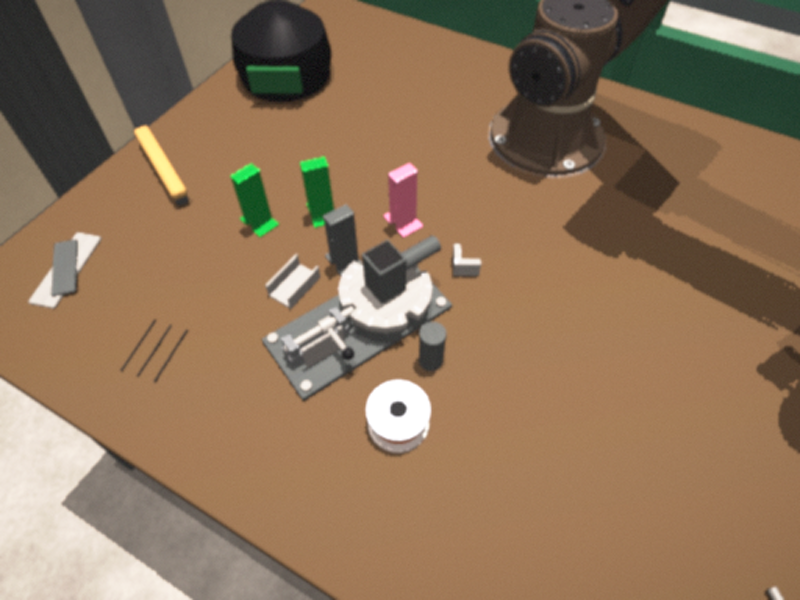

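View pics/top0.png

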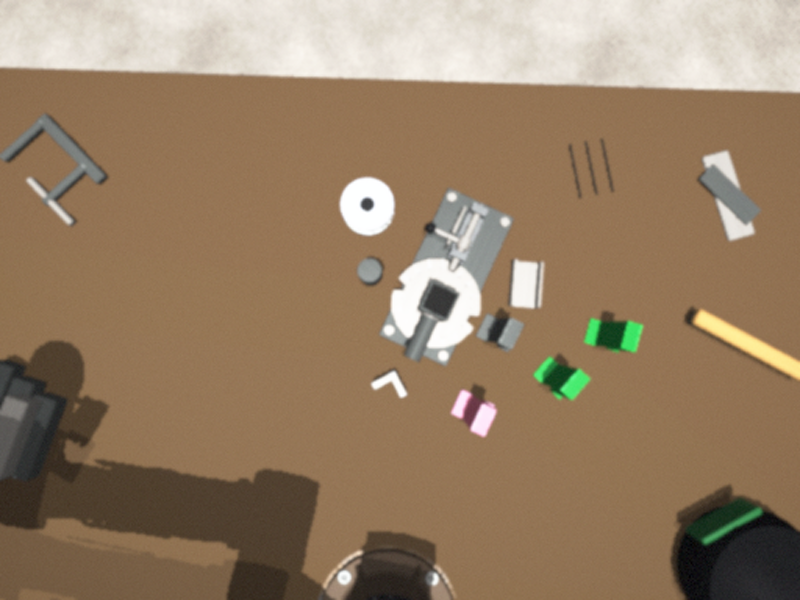

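The scene view shows the dark bracket at (341,237), next to the disc at (385,290). The knob is at (348,353) and the round bar at (432,347). In the top view the knob is at (431,228), the disc at (436,303), the stub end at (415,352) and the plate corners at about (449,190), (512,220), (445,365) and (381,335).

Possible mix-ups, top-view pixels:
- **Bracket:** dark at (500,331), against green at (614,335) and (562,378) and pink at (474,412). I choose the dark one.
- **Knob:** black ball at (431,228), against the spool hole at (367,204).

The dark bracket is on local -y, so the turn is +1.57.

```bash
cat > h.py <<'E'
import numpy as np,cv2
def ray(s,uv):
    K,T=s["K"],s["cam_to_world"]; d=T[:3,:3]@np.linalg.solve(K,[uv[0],uv[1],1]); return T[:3,3],d
def onz(s,uv,z):
    c,d=ray(s,uv); return c+d*(z-c[2])/d[2]
def proj(s,p):
    T=s["cam_to_world"];q=s["K"]@(T[:3,:3].T@(np.asarray(p)-T[:3,3]));return q[:2]/q[2]
E
python3 - <<'E'
from h import *
s=dict(np.load("pics/top0.npz"));c=dict(np.load("pics/scene0.npz"))
k=.64
cor=np.array([onz(s,(u*k,v*k),.012)[:2] for u,v in[(449,190),(512,220),(445,365),(381,335)]])
loc=np.array([[.2,.065],[.2,-.065],[-.09,-.065],[-.09,.065]])
# rigid fit
a=(loc-loc.mean(0));b=cor-cor.mean(0)
th=np.arctan2((a[:,0]*b[:,1]-a[:,1]*b[:,0]).sum(),(a*b).sum());R=np.array([[np.cos(th),-np.sin(th)],[np.sin(th),np.cos(th)]])
o=cor.mean(0)-R@loc.mean(0)
print("yaw",np.degrees(th),"o",o,"res mm",((loc@R.T+o-cor)*1e3).round(1).tolist())
for n,S in(("top",s),("scene",c)):
    hsv=cv2.cvtColor(S["img"],cv2.COLOR_RGB2HSV);m=((hsv[...,1]<60)&(hsv[...,2]>140)).astype(np.uint8)
    cs,_=cv2.findContours(m,0,2)
    p=proj(S,[*o,.061]);
    for q in cs:
        if cv2.contourArea(q)>300:
            h=cv2.convexHull(q);e=cv2.fitEllipse(h)
            if np.linalg.norm(np.array(e[0])-p)<30:print(n,"disc",e,onz(S,e[0],.061),"pred",p)
print("knob top",onz(s,(431*k,228*k),.053),"scene",onz(c,(348*k,353*k),.053),"pred",R@[.112,.062]+o)
print("stub pred px",proj(s,[*(R@[-.1,0]+o),.1])/k,"bracket",onz(s,(501*k,328*k),.125),"pred",R@[0,-.122]+o)
print("bar top",onz(s,(370*k,268*k),.085),"spool",onz(s,(367*k,205*k),.05),"square",onz(s,(390*k,380*k),.035),"chan",onz(s,(527*k,284*k),.015))
out=[]
for S,p in((s,(295,185)),(c,(240,190))):
    u,v=p;out.append(cv2.resize(S["img"][v-75:v+75,u-65:u+65,::-1],(400,462),interpolation=cv2.INTER_CUBIC))
cv2.imwrite("pics/crop1.png",np.hstack(out))
E
```

```text
yaw -23.866073213887567 o [ 0.53623096 -0.07160976] res mm [[3.5, 1.5], [2.0, -4.0], [-4.2, -1.7], [-1.3, 4.2]]
top disc ((286.496337890625, 176.04067993164062), (62.90617752075195, 133.95358276367188), 24.516767501831055) [ 0.58524729 -0.090379    0.061     ] pred [279.01650983 194.50201233]
scene disc ((224.54432678222656, 200.1370849609375), (61.94957733154297, 123.55323028564453), 73.85045623779297) [ 0.60890387 -0.08910309  0.061     ] pred [246.19744397 181.97059174]
knob top [ 0.66579756 -0.06124269  0.053     ] scene [ 0.66745536 -0.05708524  0.053     ] pred [ 0.66373947 -0.06022637]
stub pred px [411.38441481 359.58379716] bracket [ 0.49838396 -0.16984345  0.125     ] pred [ 0.48686974 -0.18317799]
bar top [0.59161631 0.03952646 0.085     ] spool [0.70312815 0.04898894 0.05      ] square [0.40594596 0.00233256 0.035     ] chan [ 0.57692436 -0.23501204  0.015     ]
```

View pics/crop1.png

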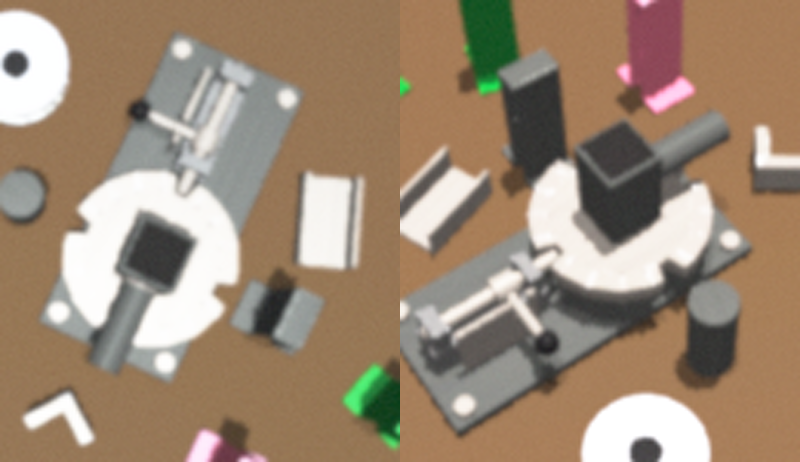

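The crops show the knob at (139,110) top and (547,343) scene. The dark bracket is on the local -y side and the disc centre is at about (151,258) in the top crop. Next I fit the fixture pose from several features across both views.

Run:
```python
from h import *
from scipy.optimize import least_squares
s=dict(np.load("pics/top0.npz"));c=dict(np.load("pics/scene0.npz"));k=130/400
T=lambda u,v:(230+u*k,110+v*k)
C=lambda u,v:(175+(u-400)*k,115+v*k)
F=[(s,T(139,110),(.112,.062,.053)),(s,T(157,253),(0,0,.141)),(s,T(151,258),(0,0,.061)),(s,T(172,33),(.2,.065,.012)),(s,T(301,92),(.2,-.065,.012)),
(s,T(172,381),(-.09,-.065,.012)),(s,T(40,322),(-.09,.065,.012)),
(c,C(547,343),(.112,.062,.053)),(c,C(619,152),(0,0,.141)),(c,C(620,214),(0,0,.061)),(c,C(461,433),(.2,.065,.012)),(c,C(748,248),(-.09,.065,.012)),(c,C(720,127),(-.1,0,.1))]
def res(x):
    R=np.array([[np.cos(x[2]),-np.sin(x[2]),0],[np.sin(x[2]),np.cos(x[2]),0],[0,0,1]])
    return np.concatenate([proj(S,R@np.array(l)+[x[0],x[1],0])-uv for S,uv,l in F])
r=least_squares(res,[.545,-.075,-.41],loss='soft_l1');x=r.x
print(x[:2],np.degrees(x[2]));print(res(x).reshape(-1,2).round(1).tolist())
R=np.array([[np.cos(x[2]),-np.sin(x[2])],[np.sin(x[2]),np.cos(x[2])]])
print("knob",R@[.112,.062]+x[:2])
L=lambda p:((R.T@(p[:2]-x[:2]))*1e3).round()
print("bracket L",L(onz(s,T(278,311),.125)),"bar L",L(onz(s,T(20,195),.085)),"spool L",L(onz(s,T(15,63),.05)),"square corner L",L(onz(s,T(68,393),.035)),"ends",L(onz(s,T(28,420),.035)),L(onz(s,T(90,440),.035)),"chan L",L(onz(s,T(331,221),.02)))
```

```text
[ 0.53929034 -0.06960584] -23.404407796127188
[[-0.8, -0.2], [-0.4, -0.2], [-0.8, -0.5], [-0.3, -1.6], [0.1, -1.3], [-0.9, 0.1], [-1.3, -0.7], [0.1, -0.8], [-0.8, -1.3], [-0.2, -1.4], [-1.2, -1.0], [1.3, -1.9], [-0.6, -1.6]]
knob [ 0.66670298 -0.05719542]
bracket L [  -1. -109.] bar L [  0. 120.] spool L [105. 175.] square corner L [-135.   13.] ends [-170.   35.] [-164.  -21.] chan L [ 100. -137.]
```

Emit:
jog_arm([
  {"offset": [155, 106, 0], "roll": 0.5, "hand": 50},
  {"offset": [310, 212, 0], "roll": 0.93, "hand": 50},
  {"offset": [310, 212, 0], "roll": 0.93, "hand": 50},
  {"offset": [310, 212, 0], "roll": 0.93, "hand": 50},
  {"offset": [310, 212, 0], "roll": 0.93, "hand": 50},
  {"offset": [310, 212, 0], "roll": 0.93, "hand": 50},
  {"offset": [310, 212, 0], "roll": 0.93, "hand": 50},
  {"offset": [310, 212, 0], "roll": 0.93, "hand": 50},
  {"offset": [310, 212, 0], "roll": 0.93, "hand": 50},
  {"offset": [621, 424, 0], "roll": 1.86, "hand": 50},
  {"offset": [621, 424, 0], "roll": 1.86, "hand": 50},
  {"offset": [621, 424, 0], "roll": 1.86, "hand": 50},
  {"offset": [621, 424, 0], "roll": 1.86, "hand": 50},
  {"offset": [621, 424, 0], "roll": 1.86, "hand": 50},
  {"offset": [621, 424, 0], "roll": 1.86, "hand": 50},
  {"offset": [621, 424, 0], "roll": 1.86, "hand": 50},
  {"offset": [621, 424, 0], "roll": 1.86, "hand": 50},
  {"offset": [621, 424, 0], "roll": 1.86, "hand": 50},
  {"offset": [621, 424, 0], "roll": 1.86, "hand": 50},
  {"offset": [621, 424, 0], "roll": 1.86, "hand": 50},
])

```text
clock: 1.77
tool_pos: [0.6677, -0.0586, 0.236]
orientation: [179.9, -0.1, -133.6]
force: [-0.8, 0.2, 0.1]
opening: 0.0499
```

```bash
cat >> h.py <<'E'
from scipy.spatial.transform import Rotation as Ro
def wrist(o,s,uv,z):  # fisheye pixel -> world point on plane z
    K=s["K"];x=(uv[0]-K[0,2])/K[0,0];y=(uv[1]-K[1,2])/K[1,1];r=np.hypot(x,y)
    d=np.array([x/r*np.sin(r),y/r*np.sin(r),np.cos(r)]) if r>1e-9 else np.array([0,0,1.])
    R=Ro.from_euler('xyz',o["orientation"],degrees=True).as_matrix();T=s["T_tool_cam"]
    c=R@T[:3,3]+o["tool_pos"];d=R@T[:3,:3]@d
    return c+d*(z-c[2])/d[2]
def snapw(n):
    from plant import ctrl,cams
    o=ctrl.get_obs();s=cams.snapshot("wrist");np.savez(f"pics/{n}.npz",**s,**o)
    cv2.imwrite(f"pics/{n}.png",cv2.resize(s["img"][:,:,::-1],(800,600),interpolation=cv2.INTER_CUBIC));return o,s
E
python3 - <<'E'
from h import *
o,s=snapw("w1");print(o["clock"],o["tool_pos"],o["orientation"],o["joint_pos"],o["opening"],s["K"],s["T_tool_cam"])
E
```

```text
1.7667 [ 0.66770798 -0.05864512  0.235986  ] [ 1.79922747e+02 -1.01744041e-01 -1.33593605e+02] [ 1.16050830e+01  2.02329798e+01  1.27708130e-02 -5.71437061e-03
 -6.99074275e+01 -5.51967877e+01] 0.049867200853323204 [[297.31863964   0.         255.35532135]
 [  0.         297.31863964 189.28038677]
 [  0.           0.           1.        ]] [[ 3.82882816e-04 -9.55838909e-01 -2.93890852e-01  7.96205613e-02]
 [ 9.99999600e-01  1.28442025e-04  8.85065923e-04 -3.77478884e-04]
 [-8.08232510e-04 -2.93891073e-01  9.55838576e-01 -1.47457198e-01]
 [ 0.00000000e+00  0.00000000e+00  0.00000000e+00  1.00000000e+00]]
```

View pics/w1.png

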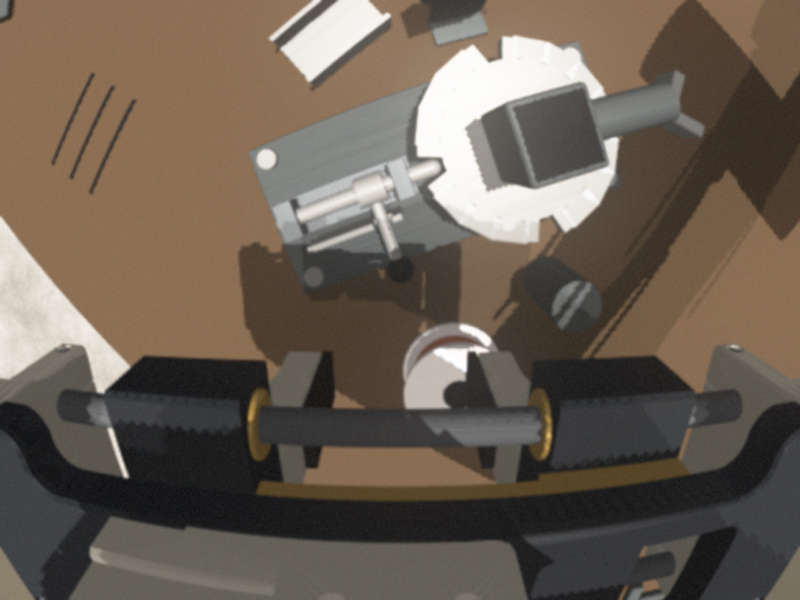

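The wrist view shows the knob at (400,270), the bolt sleeve at (372,190), the tube at (560,135), the guard bar at (350,232) and the bar top at (577,305).

Run:
```python
from h import *
d=dict(np.load("pics/w1.npz"));k=.64
kn=wrist(d,d,(400*k,270*k),.053);b=wrist(d,d,(371*k,190*k),.053);print("knob",kn,"stem base",b,"dist",np.linalg.norm(kn-b))
f=wrist(d,d,(432*k,169*k),.053);r=wrist(d,d,(300*k,216*k),.053);v=r-f;print("bolt yaw",np.degrees(np.arctan2(v[1],v[0])),"handle yaw-90",np.degrees(np.arctan2(*(kn-b)[1::-1]))-90)
print("tube",wrist(d,d,(560*k,135*k),.141))
o=d
R=Ro.from_euler('xyz',o["orientation"],degrees=True).as_matrix()
for p in (kn,np.array([.6667,-.0572,.053])):print("offset to put grasp pt at knob (mm)",(R.T@(p-o["tool_pos"])*1e3+[0,0,8]).round(1))
for n,l in(("Lx",-23.4),("Ly",66.6)):
    a=np.radians(l);print(n,"in tool",(R.T@[np.cos(a),np.sin(a),0]).round(3))
```

```text
knob [ 0.66837803 -0.05662822  0.053     ] stem base [ 0.64290074 -0.11322763  0.053     ] dist 0.062069195517778765
bolt yaw -24.449399388137696 handle yaw-90 -24.23410850006752
tube [ 0.54013562 -0.06818047  0.141     ]
offset to put grasp pt at knob (mm) [ -2.2   0.7 191. ]
offset to put grasp pt at knob (mm) [ -0.7   1.5 191. ]
Lx in tool [-0.345 -0.939 -0.002]
Ly in tool [-0.939  0.345 -0.001]
```

Emit:
jog_arm([
  {"offset": [-1.5, 1, 35], "roll": 0, "hand": 50},
  {"offset": [-1.5, 1, 70], "roll": 0, "hand": 50},
  {"offset": [-1.5, 1, 100], "roll": 0, "hand": 50},
  {"offset": [-1.5, 1, 130], "roll": 0, "hand": 50},
  {"offset": [-1.5, 1, 155], "roll": 0, "hand": 50},
  {"offset": [-1.5, 1, 175], "roll": 0, "hand": 50},
  {"offset": [-1.5, 1, 185], "roll": 0, "hand": 50},
  {"offset": [-1.5, 1, 190], "roll": 0, "hand": 50},
  {"offset": [-1.5, 1, 190], "roll": 0, "hand": 40},
  {"offset": [-1.5, 1, 190], "roll": 0, "hand": 32},
  {"offset": [-1.5, 1, 190], "roll": 0, "hand": 26},
  {"offset": [-1.5, 1, 190], "roll": 0, "hand": 22},
  {"offset": [-1.5, 1, 190], "roll": 0, "hand": 18},
  {"offset": [-1.5, 1, 190], "roll": 0, "hand": 14},
  {"offset": [-1.5, 1, 190], "roll": 0, "hand": 10},
  {"offset": [-1.5, 1, 190], "roll": 0, "hand": 10},
])

```text
clock: 3.15
tool_pos: [0.6693, -0.0549, 0.0488]
orientation: [-179.9, 0.1, -133.4]
force: [2.3, -4.5, 1.3]
opening: 0.0178
```

Emit:
jog_arm([
  {"offset": [0.2, 0, -4.6], "roll": 0, "hand": 10},
  {"offset": [0.6, -0.2, -9.3], "roll": 0, "hand": 10},
  {"offset": [1.5, -0.5, -13.8], "roll": 0, "hand": 10},
  {"offset": [2.6, -0.9, -18.3], "roll": 0, "hand": 10},
  {"offset": [4, -1.4, -22.7], "roll": 0, "hand": 10},
  {"offset": [5.8, -2.1, -27], "roll": 0, "hand": 10},
  {"offset": [5.8, -2.1, -27], "roll": 0, "hand": 10},
])

```text
clock: 3.73
tool_pos: [0.6665, -0.0607, 0.0759]
orientation: [-179.9, 0.1, -133.4]
force: [4.2, -3.7, -2.9]
opening: 0.0183
```

Run:
```python
from h import *
from plant import cams
o,s=snapw("w2");c=cams.snapshot("scene");np.savez("pics/scene1.npz",**c)
print(o["tool_pos"],o["force"],o["opening"])
a=cv2.resize(c["img"][140:290,150:300,::-1],(400,400),interpolation=3);b=cv2.resize(s["img"][:,:,::-1],(400,300));b=cv2.copyMakeBorder(b,0,100,0,0,0)
cv2.imwrite("pics/m1.png",np.hstack([a,b]))
```

```text
[ 0.66654803 -0.06067073  0.0758795 ] [ 4.22493022 -3.71954705 -2.90816386] 0.01833252816425205
```

View pics/m1.png

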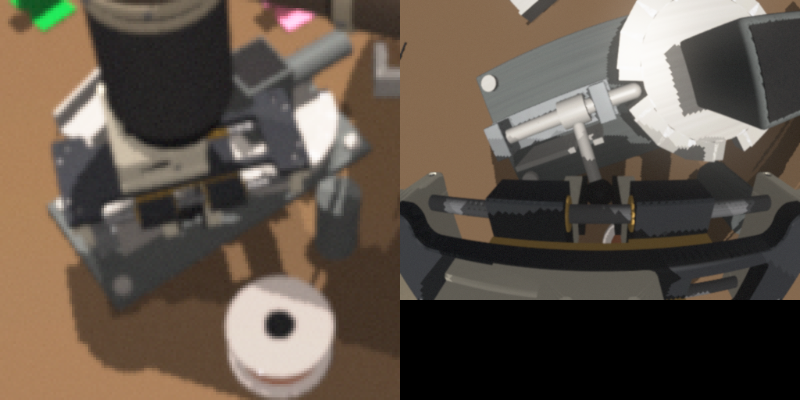

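The knob sits between the pads at (600,190) in the right half, and the stem is rising out of the notch. I continue the arc to about 1.75 rad.

Emit:
jog_arm([
  {"offset": [2, -0.7, -4.1], "roll": 0, "hand": 10},
  {"offset": [4.4, -1.6, -8], "roll": 0, "hand": 10},
  {"offset": [7, -2.5, -11.8], "roll": 0, "hand": 10},
  {"offset": [9.9, -3.5, -15.3], "roll": 0, "hand": 10},
  {"offset": [13, -4.6, -18.6], "roll": 0, "hand": 10},
  {"offset": [16.3, -5.8, -21.6], "roll": 0, "hand": 10},
  {"offset": [19.8, -7.1, -24.4], "roll": 0, "hand": 10},
  {"offset": [23.5, -8.5, -26.8], "roll": 0, "hand": 10},
  {"offset": [27.4, -9.9, -29], "roll": 0, "hand": 10},
  {"offset": [31.4, -11.3, -30.8], "roll": 0, "hand": 10},
  {"offset": [35.5, -12.8, -32.3], "roll": 0, "hand": 10},
  {"offset": [39.8, -14.3, -33.5], "roll": 0, "hand": 10},
  {"offset": [44.1, -15.8, -34.3], "roll": 0, "hand": 10},
  {"offset": [48.4, -17.4, -34.8], "roll": 0, "hand": 10},
  {"offset": [52.8, -19, -35], "roll": 0, "hand": 10},
  {"offset": [57.2, -20.6, -34.8], "roll": 0, "hand": 10},
  {"offset": [60, -21.6, -34.5], "roll": 0, "hand": 10},
  {"offset": [62.9, -22.6, -34], "roll": 0, "hand": 10},
  {"offset": [62.9, -22.6, -34], "roll": 0, "hand": 10},
])

```text
clock: 5.42
tool_pos: [0.6378, -0.1221, 0.1098]
orientation: [-180.0, -0.0, -133.4]
force: [-0.0, 1.5, 9.2]
opening: 0.0178
```

Emit:
jog_arm([
  {"offset": [-1, -3, 0], "roll": 0, "hand": 10},
  {"offset": [-2.2, -6, 0], "roll": 0, "hand": 10},
  {"offset": [-3.3, -9, 0], "roll": 0, "hand": 10},
  {"offset": [-4.3, -12, 0], "roll": 0, "hand": 10},
  {"offset": [-5.4, -15, 0], "roll": 0, "hand": 10},
  {"offset": [-6.5, -18, 0], "roll": 0, "hand": 10},
  {"offset": [-7.6, -21, 0], "roll": 0, "hand": 10},
  {"offset": [-8.8, -24.5, 0], "roll": 0, "hand": 10},
  {"offset": [-8.8, -24.5, 0], "roll": 0, "hand": 10},
  {"offset": [-8.8, -24.5, 0], "roll": 0, "hand": 10},
])

```text
clock: 6.25
tool_pos: [0.6622, -0.1324, 0.1098]
orientation: [-180.0, -0.0, -133.4]
force: [0.8, 0.8, 8.4]
opening: 0.018
```

Run:
```python
from h import *
o,s=snapw("w3");print(o["tool_pos"],o["force"],o["opening"],o["joint_pos"])
```

```text
[ 0.66222469 -0.13244888  0.10984398] [0.82196994 0.83625428 8.43514608] 0.01797925418791968 [  5.21884295  26.12963573  -8.31358269   0.06359625 -55.55059531
 -48.61840993]
```

View pics/w3.png

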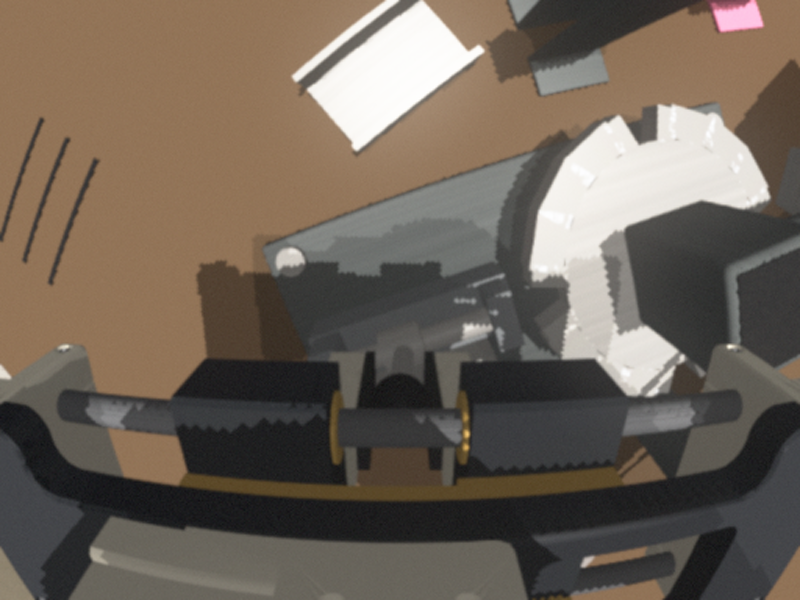

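The knob is still held at (400,385), and the nose has left the disc. I release, rise and go above the stub.

Emit:
jog_arm([
  {"offset": [0, 0, 0], "roll": 0, "hand": 24},
  {"offset": [0, 0, 0], "roll": 0, "hand": 30},
  {"offset": [0, 0, 0], "roll": 0, "hand": 40},
  {"offset": [0, 0, 0], "roll": 0, "hand": 50},
  {"offset": [0, 0, 0], "roll": 0, "hand": 50},
  {"offset": [0, 0, -15], "roll": 0, "hand": 50},
  {"offset": [0, 0, -45], "roll": 0, "hand": 50},
  {"offset": [0, 0, -85], "roll": 0, "hand": 50},
  {"offset": [0, 0, -127], "roll": 0, "hand": 50},
  {"offset": [10, 34, -127], "roll": 0.12, "hand": 50},
  {"offset": [20, 67, -127], "roll": 0.24, "hand": 50},
  {"offset": [30, 100, -127], "roll": 0.36, "hand": 50},
  {"offset": [41, 133, -127], "roll": 0.48, "hand": 50},
  {"offset": [51, 167, -127], "roll": 0.6, "hand": 50},
  {"offset": [61, 200, -127], "roll": 0.72, "hand": 50},
  {"offset": [61, 200, -127], "roll": 0.84, "hand": 50},
  {"offset": [61, 200, -127], "roll": 0.96, "hand": 50},
  {"offset": [61, 200, -127], "roll": 1.08, "hand": 50},
  {"offset": [61, 200, -127], "roll": 1.2, "hand": 50},
  {"offset": [61, 200, -127], "roll": 1.229, "hand": 50},
])

```text
clock: 7.97
tool_pos: [0.4747, -0.0385, 0.2355]
orientation: [-180.0, -0.0, 155.8]
force: [-0.2, -0.2, 0.1]
opening: 0.05
```

Run:
```python
from h import *
from plant import cams
o,s=snapw("w4");c=cams.snapshot("scene");np.savez("pics/scene2.npz",**c)
print(o["tool_pos"],o["orientation"],o["force"],o["opening"],o["joint_pos"])
a=cv2.resize(c["img"][140:290,150:300,::-1],(400,400),interpolation=3);b=cv2.resize(s["img"][:,:,::-1],(400,300));b=cv2.copyMakeBorder(b,0,100,0,0,0)
cv2.imwrite("pics/m2.png",np.hstack([a,b]))
```

```text
[ 0.474675   -0.03851352  0.23553429] [-1.79992921e+02 -2.04786753e-02  1.55815751e+02] [-0.20251352 -0.22662496  0.11631346] 0.049951061092479584 [ 1.91036260e+01  1.58814476e+00 -2.36354344e+01 -9.82376703e-03
 -6.47961818e+01 -1.33283689e+02]
```

View pics/m2.png

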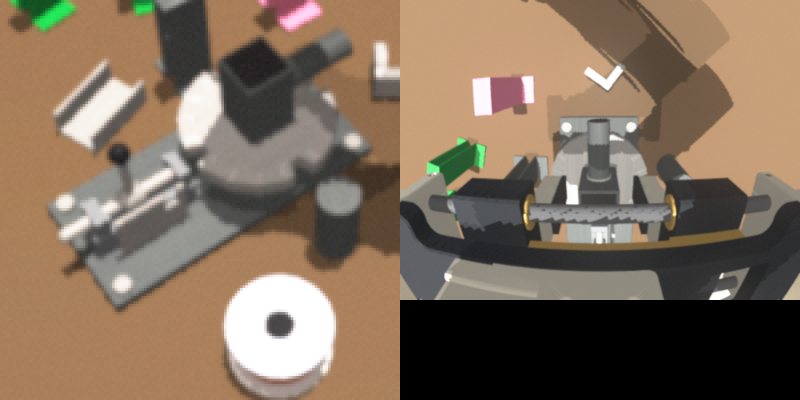

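The handle stands past upright at (120,155), the bolt is out, and nothing else has moved. The stub at (599,150) lies centred between the fingers. I descend and straddle it.

Emit:
jog_arm([
  {"offset": [0, 0, 30], "roll": 0, "hand": 50},
  {"offset": [0, 0, 60], "roll": 0, "hand": 50},
  {"offset": [0, 0, 90], "roll": 0, "hand": 50},
  {"offset": [0, 0, 115], "roll": 0, "hand": 50},
  {"offset": [0, 0, 130], "roll": 0, "hand": 50},
  {"offset": [0, 0, 139], "roll": 0, "hand": 50},
  {"offset": [0, 0, 139], "roll": 0, "hand": 42},
  {"offset": [0, 0, 139], "roll": 0, "hand": 36},
  {"offset": [0, 0, 139], "roll": 0, "hand": 30},
  {"offset": [0, 0, 139], "roll": 0, "hand": 30},
  {"offset": [0, 0, 139], "roll": 0, "hand": 30},
])

```text
clock: 8.98
tool_pos: [0.4757, -0.0386, 0.0976]
orientation: [180.0, 0.1, 156.2]
force: [-1.4, -2.6, 0.6]
opening: 0.0307
```

Emit:
jog_arm([
  {"offset": [-0.4, -7.2, 0], "roll": -0.1, "hand": 30},
  {"offset": [-1.4, -14.3, 0], "roll": -0.2, "hand": 30},
  {"offset": [-3.2, -21.3, 0], "roll": -0.3, "hand": 30},
  {"offset": [-5.7, -28, 0], "roll": -0.4, "hand": 30},
  {"offset": [-8.8, -34.5, 0], "roll": -0.5, "hand": 30},
  {"offset": [-12.6, -40.7, 0], "roll": -0.6, "hand": 30},
  {"offset": [-16.9, -46.4, 0], "roll": -0.7, "hand": 30},
  {"offset": [-21.8, -51.6, 0], "roll": -0.8, "hand": 30},
  {"offset": [-27.2, -56.4, 0], "roll": -0.9, "hand": 30},
  {"offset": [-33.1, -60.6, 0], "roll": -1.0, "hand": 30},
  {"offset": [-39.3, -64.2, 0], "roll": -1.1, "hand": 30},
  {"offset": [-45.9, -67.1, 0], "roll": -1.2, "hand": 30},
  {"offset": [-52.7, -69.4, 0], "roll": -1.3, "hand": 30},
  {"offset": [-59.8, -71, 0], "roll": -1.4, "hand": 30},
  {"offset": [-66.9, -71.8, 0], "roll": -1.5, "hand": 30},
  {"offset": [-72, -72, 0], "roll": -1.571, "hand": 30},
  {"offset": [-73, -72, 0], "roll": -1.571, "hand": 30},
  {"offset": [-73, -72, 0], "roll": -1.571, "hand": 30},
])

```text
clock: 10.48
tool_pos: [0.5131, -0.1339, 0.0969]
orientation: [-180.0, 0.0, -113.9]
force: [0.5, 0.4, 0.3]
opening: 0.0301
```

Emit:
jog_arm([
  {"offset": [0, 0, 0], "roll": 0, "hand": 38},
  {"offset": [0, 0, 0], "roll": 0, "hand": 46},
  {"offset": [0, 0, 0], "roll": 0, "hand": 46},
  {"offset": [0, 0, -20], "roll": 0, "hand": 46},
  {"offset": [0, 0, -50], "roll": 0, "hand": 46},
  {"offset": [0, 0, -90], "roll": 0, "hand": 46},
  {"offset": [0, 0, -130], "roll": 0, "hand": 46},
  {"offset": [0, 0, -139], "roll": 0, "hand": 46},
  {"offset": [-14, -34, -139], "roll": 0.1, "hand": 46},
  {"offset": [-27, -68, -139], "roll": 0.2, "hand": 46},
  {"offset": [-40, -102, -139], "roll": 0.3, "hand": 46},
  {"offset": [-54, -136, -139], "roll": 0.34, "hand": 46},
  {"offset": [-54, -136, -139], "roll": 0.34, "hand": 46},
  {"offset": [-54, -136, -139], "roll": 0.34, "hand": 46},
])

```text
clock: 11.65
tool_pos: [0.6602, -0.1391, 0.2334]
orientation: [179.9, -0.1, -133.3]
force: [-0.6, -0.1, 0.1]
opening: 0.0459
```

Run:
```python
from h import *
from plant import cams
o,s=snapw("w5");c=cams.snapshot("scene");np.savez("pics/scene3.npz",**c)
print(o["tool_pos"],o["orientation"],o["force"],o["opening"],o["joint_pos"])
a=cv2.resize(c["img"][140:290,150:300,::-1],(300,300),interpolation=3);b=cv2.resize(s["img"][:,:,::-1],(500,375),interpolation=3);a=cv2.copyMakeBorder(a,0,75,0,0,0)
cv2.imwrite("pics/m3.png",np.hstack([a,b]))
```

```text
[ 0.66020125 -0.13907391  0.23338736] [ 1.79897388e+02 -1.00057996e-01 -1.33291585e+02] [-0.57295181 -0.14164053  0.10702657] 0.045913782964560924 [ 4.61492594e+00  2.07394272e+01  4.23646877e-01 -9.66346222e-03
 -6.98272535e+01 -4.79032572e+01]
```

View pics/m3.png

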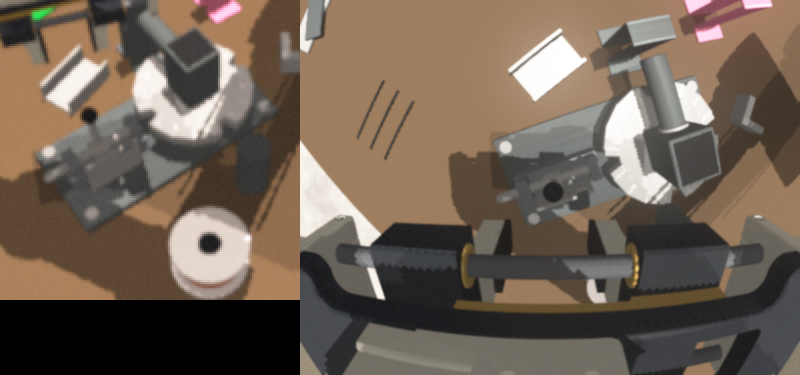

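The stub at (655,68) now faces the grey bracket at (637,45), and the knob is at (553,191). I check the angle and the knob position.

Run:
```python
from h import *
d=dict(np.load("pics/w5.npz"));k=1.024;w=lambda u,v,z:wrist(d,d,((u-300)*k,v*k),z)
kn=w(553,191,.1116);print("knob",kn)
R=Ro.from_euler('xyz',d["orientation"],degrees=True).as_matrix()
print("offset",(R.T@(kn-d["tool_pos"])*1e3+[0,0,8]).round(1))
e=w(653,57,.112);t=w(694,157,.141);print("stub end",e,"tube",t,"ang local(want -90)",np.degrees(np.arctan2(*(e-t)[1::-1]))+23.8)
a=np.radians(-23.8);L=np.array([[np.cos(a),np.sin(a)],[-np.sin(a),np.cos(a)]]);print("local knob",L@(kn[:2]-[.5405,-.0682])*1e3,L@(e[:2]-[.5405,-.0682])*1e3)
b=cv2.resize(d["img"][20:220,150:450,::-1],(800,533),interpolation=3);cv2.imwrite("pics/w5c.png",b)
```

```text
knob [ 0.66388801 -0.12985665  0.1116    ]
offset [ -9.4   3.4 129.8]
stub end [ 0.50408622 -0.16178031  0.112     ] tube [ 0.54103746 -0.07177879  0.141     ] ang local(want -90) -88.52120947627498
local knob [137.77630632  -6.6206906 ] [   4.446757   -100.31681903]
```

View pics/w5c.png

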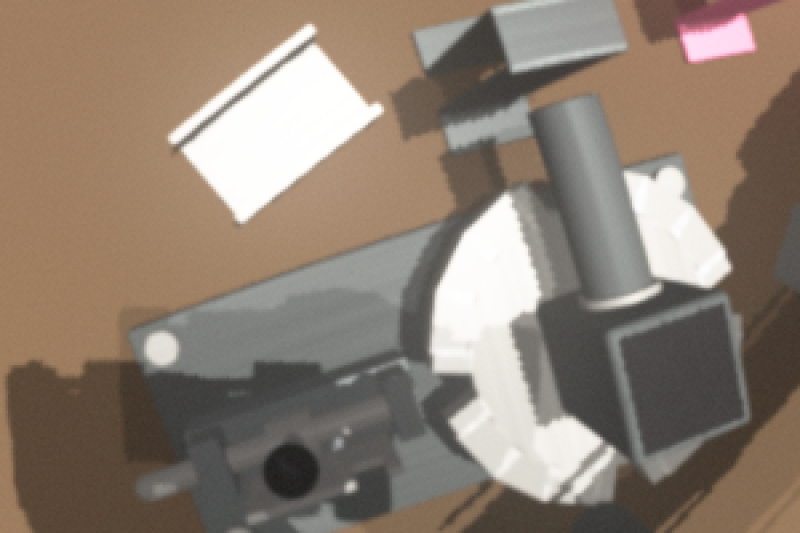

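The notch faces the bolt nose, with the stub within about 0.03 rad of square. I re-grip the knob.

Emit:
jog_arm([
  {"offset": [-8, 3, 25], "roll": 0, "hand": 46},
  {"offset": [-8, 3, 55], "roll": 0, "hand": 46},
  {"offset": [-8, 3, 85], "roll": 0, "hand": 46},
  {"offset": [-8, 3, 108], "roll": 0, "hand": 46},
  {"offset": [-8, 3, 120], "roll": 0, "hand": 46},
  {"offset": [-8, 3, 127], "roll": 0, "hand": 46},
  {"offset": [-8, 3, 127], "roll": 0, "hand": 36},
  {"offset": [-8, 3, 127], "roll": 0, "hand": 28},
  {"offset": [-8, 3, 127], "roll": 0, "hand": 22},
  {"offset": [-8, 3, 127], "roll": 0, "hand": 16},
  {"offset": [-8, 3, 127], "roll": 0, "hand": 10},
  {"offset": [-8, 3, 127], "roll": 0, "hand": 10},
  {"offset": [-8, 3, 127], "roll": 0, "hand": 10},
])

```text
clock: 12.83
tool_pos: [0.6631, -0.1316, 0.1098]
orientation: [-179.9, 0.1, -133.2]
force: [-0.6, -0.7, 5.9]
opening: 0.0182
```

Emit:
jog_arm([
  {"offset": [0.7, 2, 0], "roll": 0, "hand": 10},
  {"offset": [1.4, 4, 0], "roll": 0, "hand": 10},
  {"offset": [2.1, 6, 0], "roll": 0, "hand": 10},
  {"offset": [2.9, 8, 0], "roll": 0, "hand": 10},
  {"offset": [3.6, 10, 0], "roll": 0, "hand": 10},
  {"offset": [4.3, 12, 0], "roll": 0, "hand": 10},
  {"offset": [5, 14, 0], "roll": 0, "hand": 10},
  {"offset": [5.7, 16, 0], "roll": 0, "hand": 10},
  {"offset": [6.4, 18, 0], "roll": 0, "hand": 10},
  {"offset": [7.1, 20, 0], "roll": 0, "hand": 10},
  {"offset": [7.8, 22, 0], "roll": 0, "hand": 10},
  {"offset": [8.4, 23.5, 0], "roll": 0, "hand": 10},
  {"offset": [8.8, 24.5, 0], "roll": 0, "hand": 10},
  {"offset": [8.8, 24.5, 0], "roll": 0, "hand": 10},
])

```text
clock: 14.0
tool_pos: [0.6395, -0.1211, 0.1099]
orientation: [-179.9, 0.1, -133.2]
force: [0.4, -0.4, 6.9]
opening: 0.0182
```

Emit:
jog_arm([
  {"offset": [0.3, 0.8, 0], "roll": 0, "hand": 10},
  {"offset": [0.5, 1.5, 0], "roll": 0, "hand": 10},
  {"offset": [0.8, 2.2, 0], "roll": 0, "hand": 10},
  {"offset": [1, 3, 0], "roll": 0, "hand": 10},
  {"offset": [1, 3, 0], "roll": 0, "hand": 10},
])

```text
clock: 14.42
tool_pos: [0.6385, -0.1201, 0.11]
orientation: [-179.7, 0.2, -133.2]
force: [6.4, -3.3, 2.7]
opening: 0.0181
```

Home stop felt: about 7 N, and the position along the bolt matches the starting one. I lower the handle.

Emit:
jog_arm([
  {"offset": [-6.1, 1.1, -0.5], "roll": 0, "hand": 10},
  {"offset": [-12, 3.1, -0.4], "roll": 0, "hand": 10},
  {"offset": [-17.7, 5.1, 0.4], "roll": 0, "hand": 10},
  {"offset": [-23.5, 7.2, 1.7], "roll": 0, "hand": 10},
  {"offset": [-29.1, 9.1, 3.7], "roll": 0, "hand": 10},
  {"offset": [-34.3, 11, 6.2], "roll": 0, "hand": 10},
  {"offset": [-39.4, 12.8, 9.3], "roll": 0, "hand": 10},
  {"offset": [-44.1, 14.4, 12.9], "roll": 0, "hand": 10},
  {"offset": [-48.6, 16, 17], "roll": 0, "hand": 10},
  {"offset": [-52.5, 17.4, 21.5], "roll": 0, "hand": 10},
  {"offset": [-56.1, 18.7, 26.5], "roll": 0, "hand": 10},
  {"offset": [-56.1, 18.7, 26.5], "roll": 0, "hand": 10},
])

```text
clock: 15.42
tool_pos: [0.6623, -0.0664, 0.0816]
orientation: [-179.9, 0.1, -133.2]
force: [6.2, -5.1, -0.6]
opening: 0.0182
```

Emit:
jog_arm([
  {"offset": [-3, 1, 5.3], "roll": 0, "hand": 10},
  {"offset": [-5.6, 1.9, 10.8], "roll": 0, "hand": 10},
  {"offset": [-7.6, 2.6, 16.7], "roll": 0, "hand": 10},
  {"offset": [-9.1, 3.1, 22.7], "roll": 0, "hand": 10},
  {"offset": [-9.9, 3.4, 28.8], "roll": 0, "hand": 10},
  {"offset": [-10.2, 3.5, 34], "roll": 0, "hand": 10},
  {"offset": [-10.2, 3.5, 34], "roll": 0, "hand": 10},
])

```text
clock: 16.0
tool_pos: [0.6669, -0.0573, 0.0489]
orientation: [-179.8, 0.1, -133.2]
force: [4.0, -5.9, 3.9]
opening: 0.018
```

Down at the starting height (TCP z 0.0489). Release, rise and look.

Emit:
jog_arm([
  {"offset": [0, 0, 0], "roll": 0, "hand": 26},
  {"offset": [0, 0, 0], "roll": 0, "hand": 36},
  {"offset": [0, 0, 0], "roll": 0, "hand": 46},
  {"offset": [0, 0, 0], "roll": 0, "hand": 46},
  {"offset": [0, 0, 0], "roll": 0, "hand": 46},
  {"offset": [0, 0, -15], "roll": 0, "hand": 46},
  {"offset": [0, 0, -45], "roll": 0, "hand": 46},
  {"offset": [0, 0, -85], "roll": 0, "hand": 46},
  {"offset": [0, 0, -125], "roll": 0, "hand": 46},
  {"offset": [0, 0, -165], "roll": 0, "hand": 46},
  {"offset": [0, 0, -190], "roll": 0, "hand": 46},
  {"offset": [0, 0, -190], "roll": 0, "hand": 46},
])

```text
clock: 17.0
tool_pos: [0.6675, -0.0562, 0.2456]
orientation: [-179.6, 0.4, -133.2]
force: [0.6, -0.4, 0.8]
opening: 0.0459
```

Run:
```python
from h import *
from plant import cams
o,s=snapw("w6");c=cams.snapshot("scene");np.savez("pics/scene4.npz",**c)
print(o["clock"],o["tool_pos"],o["force"])
a=cv2.resize(c["img"][140:290,150:300,::-1],(300,300),interpolation=3);b=cv2.resize(s["img"][:240,100:460,::-1],(500,333),interpolation=3);a=cv2.copyMakeBorder(a,0,33,0,0,0)
cv2.imwrite("pics/m4.png",np.hstack([a,b]))
```

```text
17.0 [ 0.66754562 -0.05620694  0.24559189] [ 0.59506574 -0.3992086   0.83281316]
```

View pics/m4.png

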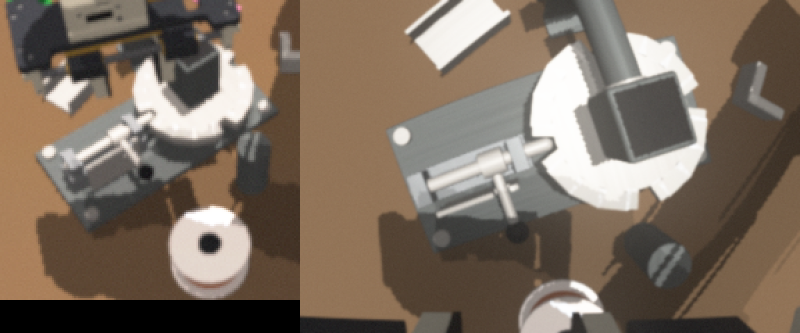

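The nose is in the notch at (553,147), the handle is down in the guard notch and the knob is at (517,231). The loose pieces are in place. One numeric check, then hand in.

Run:
```python
from h import *
d=dict(np.load("pics/w6.npz"));w=lambda u,v,z:wrist(d,d,(100+(u-300)*.72,v*.72),z)
a=np.radians(-23.8);L=np.array([[np.cos(a),np.sin(a)],[-np.sin(a),np.cos(a)]]);l=lambda p:(L@(p[:2]-[.5405,-.0682])*1e3).round(1)
print("knob",l(w(517,231,.053)),"stem base",l(w(495,162,.053)))
q=[w(*p,.141) for p in((612,90),(682,75),(696,146),(630,163))]
q=np.array(q)[:,:2];ang=lambda v:np.degrees(np.arctan2(v[1],v[0]))
for i in range(4):v=q[(i+1)%4]-q[i];print(round((ang(v)+23.8+45)%90-45,1),round(np.linalg.norm(v)*1e3),end="; ")
# bystander shift before/after (scene image difference, lower part + top view)
from plant import cams
t=cams.snapshot("top");np.savez("pics/top1.npz",**t);t0=np.load("pics/top0.npz")
for n,(u,v) in dict(spool=(235,131),bar=(236,172),square=(249,245),chan=(337,182)).items():
    A=t0["img"][v-22:v+22,u-22:u+22];B=t["img"][v-30:v+30,u-30:u+30]
    r=cv2.matchTemplate(cv2.cvtColor(B,7),cv2.cvtColor(A,7),cv2.TM_CCOEFF_NORMED);print(n,np.array(cv2.minMaxLoc(r)[3])-8,round(r.max(),2))
cv2.imwrite("pics/t1.png",cv2.resize(t["img"][100:280,190:390,::-1],(640,576),interpolation=3))
```

```text
knob [111.2  60.4] stem base [108.9  -0.4]
-2.7 48; -5.7 46; -2.4 46; -3.9 47; spool [0 1] 0.64
bar [0 0] 0.77
square [0 0] 0.49
chan [0 0] 1.0
```

View pics/t1.png

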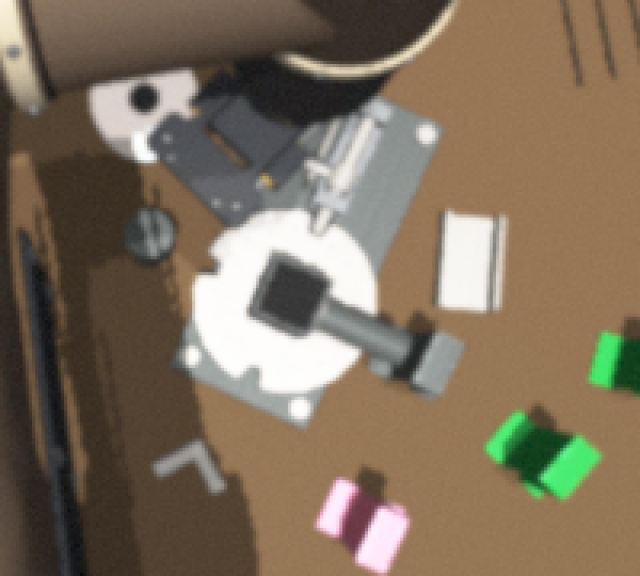

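```bash
python3 -c "
from plant import order
print(order.close_job())"
```

```text
the job is handed in; nothing more can be done
None
```

The job is done and handed in at about 17 s on the robot's clock. I lifted the handle, drew the bolt about 26 mm, and turned the table +90° so the stub faces the dark bracket on the local -y side. Then I slid the bolt home to a felt stop, laid the handle back in the guard notch and let go.

**Last checks:**
- **Bolt:** at the stop, its position along the slide was within about 0.2 mm of the start. The final picture shows the nose in the notch.
- **Handle:** the knob measured local (111, 60) mm against (112, 62) at rest, and the tool was back at the height where it first gripped the knob.
- **Stub:** the top view shows it square in front of the bracket with a gap.
- **Loose pieces:** image matching of the before and after top views showed no shift for the round bar, square and channel. The spool read 1 pixel off, but the arm partly hid it. The match was weak for the spool (0.64) and the square (0.49), because of the arm and shadows.

**Disagreement:** my rough edge measurement of the tube put the disc 2 to 6° off square. Before the bolt went in, the stub axis read 1.5° off. I put the larger figure down to coarse corner picking and did not check it further, since the bolt went fully home and that draws the disc square.

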